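# Load, cover and shift the plunger wash basket

## Robot

A 6-joint arm with a two-finger parallel gripper is mounted at the origin on the work surface. World frame = base frame: x ahead of the robot, y to its left, z up, the work surface at z = 0. Lengths are in m, angles in rad, forces in N, time in s.
With the tool pointing down it reaches from about 0.35 to 0.775 m from the base axis. Payload 5.5 kg.
Tool frame: the origin (TCP) lies at the very end of the fingers, on their centre line; the grasp point (between the pads) lies 19 mm behind it (env.grip_point_offset is the distance from the TCP to the grasp point, in m); z points along the fingers, y is the line along which they close (so a half turn about z gives the same grasp; the last joint's range is limited). The gripper opens to 85 mm and grips with 20 to 120 N. Pads are 22 mm wide; open, the fingers measure 114 mm over their backs; the gripper's body (76 mm by 85 mm) begins 54 mm behind the grasp point. The pads swing forward as they close: fully open they stand 13 mm farther back than shut.
Start: joints at [-1.38, 0.313, 0.046, 1.304, 0, 1.431], TCP at [0.187, -0.544, 0.231] pointing down, gripper open.
Joint ranges: [-2.76, 2.76], [-0.86, 1.69], [-1.03, 1.26], [-2.2, 2.34], [-1.47, 1.5], [-3.14, 3.14]. Speed limits (rad/s): [2.57, 2.57, 3.14, 3.14, 3.14, 3.14].

## Interface

Orientations are given as a unit quaternion [w, x, y, z].
In Python, from workcell import sensors, imaging, workorder, env gives the robot as it stands.
- The arm moves only by the shell command python3 -m handwheel 'ROWS' [FORCE]. ROWS is JSON, a list of rows, each a list of 5 numbers: the shift along the tool's x, y, z in mm, then the turn about the tool's z in rad, then the opening, from 0 (shut) to 1 (fully open). A call has 1 to 8 rows; each row is the pose to reach, as a shift and turn from the pose commanded when the call began, along the tool's axes at that moment; what a row does not reach only later rows make up. A row lasts 1/10 s, in which the tool goes at most 50 mm and 8.59 degrees, less where a joint would pass 70% of its speed; a pose out of reach is approached as far as the arm can. A call with a gripper value outside its range is refused whole. The fingers move at their own pace and stop on an object; FORCE is the grip in N (left out, the last holds). Time passes only in rows, so rows that repeat a pose let the fingers close. It gives the time, the measured TCP pose, the force, the opening and the grip force at its end, in the units of the state.
- sensors.get_state(): the state, without advancing time (a new reading comes with each control period).
- imaging.read_camera(name): name is "side" or "top" or "wrist"; returns a dict with "color" (480x640x3 uint8, blue, green, red), "z_map" (480x640 float32, m along the optical axis (not along the pixel's ray), 0 where there is no reading), "fx", "fy", "cx", "cy" (pixels), "k1" (the pictures are not rectified: a ray, as slopes to the right and down, at radius r is drawn at 1 + k1 r^2 times it, then the intrinsics apply), "xyz" and "rotation" of the camera in the world. Camera axes: x right, y down, z forward; pixel columns grow to the right and rows downward; lengths in m; the calibration is good to about 2 mm. A picture is of the moment at which its call begins.
- workorder.hand_in(): hands the job in; it is judged then, once.
The state is a dict: "clock": time; "joint_pos": joint angles; "qvel": joint speeds; "tau": joint torques, N m; "tcp_pos": TCP position; "orientation": TCP orientation; "wrist_force": force on the tool from outside, world axes, zero at the start; "ft_torque": the same for the moment, N m; "finger_gap": finger opening in m; "grip_force": force on a finger pad.
Only numpy, scipy, OpenCV 4.12 (cv2) and the standard library are available. Lean on these libraries where they do the work, as an engineer would, in place of code of your own. Each camera call takes 0.05 s, during which the arm holds its last target. There are 200 camera calls.

## Task

Open both flaps of the carton fully back, and stand every plunger from the carton upright in the wash basket on the rail. Then put the cover on: hook its lip under the basket's ledge at a tilt and swing it down until it lies flat and home. With the cover on, move the basket along the rail fully home against the end stop, and leave the flaps open and the things standing at the back of the bench alone.

Things in the scene. Friction and masses are not known exactly. Their poses are not given: they have to be found in the camera images.
- carton: Brown cardboard carton, fixed to the bench, 190 (its x) x 150 (its y) x 84 high, walls and floor 5 mm thick. Origin: centre of its underside, z up. It may stand on the left or the right of the rail. Plungers stand inside in a row along its x axis.
- flap_left (a joint): Carton flap hinged on the top of its +y wall (hinge along the carton's x at y = +72.5, z = 84 mm), 186 long, 50 wide, 3 thick. Angle in rad: 0 level inwards over the carton, 1.57 straight up, 2.7 folded out and down to its stop. Starts half up (0.8 to 1.2); a stiff fold (0.03 N m) that stays where left. Fully back: beyond 2.0.
- flap_right (a joint): The same flap on the carton's -y wall (hinge line at y = -72.5 mm, z = 84 mm), opening the other way, the same angles.
- plunger1: Bare steel pump plunger, loose, 300 g: cylinder 32 mm in diameter and 56 mm tall, with a neck 25 mm in diameter and 14 mm tall on top (70 mm in all). Origin: centre of its foot, z along its axis upwards. Two to four of the plungers are present.
- plunger2: The same as plunger1.
- plunger3: The same as plunger1.
- plunger4: The same as plunger1.
- carrier (a joint): Slide of the bare metal wash basket along the grey rail, in m: 0 at the loading end, 0.15 hard against the end stop at the washing station. It grows towards the basket's -y, to the robot's right. Starts at 0 to 0.03; about 3 N of friction, stays where left.
- basket (a point): Centre of the wash basket's inner floor, moves with it; x to the ledge, away from the robot, y against the slide, z up. Inside 176 (x) x 130 (y), wall tops 78 mm up; far wall 14 thick, others 8. Partitions 3 thick, 25 high at x = -44, 0, 44 make four compartments. Dark ledge over the far wall: x 88 to 110, 100 wide, underside 92, top 98 mm up; slot below it 14 high, closed at x = 102.
- push_post (a point): Centre of the top end of an upright steel post fixed to the basket's near side, for moving it: 16 mm in diameter, free over 95 mm below this point; at basket x = -126 mm, y = 0, top 99 mm above the basket's floor.
- cover: Loose metal cover, about 350 g, lying flat. Origin: centre of its underside, at its ribs' feet. Plate z = 8 to 14, x = -94 to 99, 142 wide (y). Two ribs below, 122 long, 8 deep, outer faces at x = -85, +85, fall inside the basket's walls (play 3 in x, 4 in y). The plate beyond x = 85 is the lip, to lie on the far wall under the ledge. Seated: axes as basket's, origin 70 mm above its floor.
- cover_lip (a point): Middle of the lower front edge of the cover's lip (cover x = +99, z = 8 mm). Seated it lies at basket x = 99 mm, 78 mm above the floor point.
- cover_handle (a point): Middle of the cover's black bar handle, which lies along the cover's y: 70 mm long, 14 mm thick in x, 18 mm high (z = 30 to 48 mm of the cover, 16 to 34 above the plate), on two 10 mm posts. At cover x = -15, z = 38 mm.
- mug: Grey mug at the back of the bench, 80 mm wide, 90 mm tall, to be left alone. Origin: centre of its foot.
- casing: Dark steel pump casing ring at the back of the bench, 124 mm in diameter, 60 mm tall, to be left alone. Origin: centre of its foot.
- mallet: Hammer lying at the back of the bench, to be left alone.

How it is judged:
On the way, in this order (a step that is already met when the one before it is completed fails the run):
1. both carton flaps are folded fully back (value of joint each of flap_left, flap_right above 2 rad), for 0.2 s.
2. every plunger stands upright on the basket's floor (x of plunger1 in the frame of basket between -0.088 and 0.088 m and y of plunger1 in the frame of basket between -0.065 and 0.065 m and z of plunger1 in the frame of basket between -0.004 and 0.006 m and angle between each of plunger1, plunger2, plunger3, plunger4's own z axis and vertical below 0.12 rad and x of plunger2 in the frame of basket between -0.088 and 0.088 m and y of plunger2 in the frame of basket between -0.065 and 0.065 m and z of plunger2 in the frame of basket between -0.004 and 0.006 m and x of plunger3 in the frame of basket between -0.088 and 0.088 m and y of plunger3 in the frame of basket between -0.065 and 0.065 m and z of plunger3 in the frame of basket between -0.004 and 0.006 m and x of plunger4 in the frame of basket between -0.088 and 0.088 m and y of plunger4 in the frame of basket between -0.065 and 0.065 m and z of plunger4 in the frame of basket between -0.004 and 0.006 m), for 0.2 s.
3. the cover is seated: lip under the ledge, lying flat, ribs inside the walls (x of cover_lip in the frame of basket between 0.093 and 0.104 m and z of cover_lip in the frame of basket between 0.074 and 0.082 m and z of cover in the frame of basket between 0.066 and 0.074 m and y of cover in the frame of basket between -0.007 and 0.007 m and angle between the z axis of cover and the z axis of basket, either way round below 0.03 rad and angle between cover's own z axis and vertical below 0.05 rad), for 0.3 s.
4. the basket stands against the end stop (value of joint carrier above 0.145 m), for 0.2 s.
At the end, for the whole second after the job is handed in: Flaps beyond 2.0 rad; every plunger present in the basket, upright within 0.12 rad, foot on the floor (-4/+6 mm); cover seated, lip under the ledge, within 4 mm in height, 5 mm along, 7 mm across, flat within 0.03 rad; basket within 5 mm of the end stop; all at rest (all of step 1 and all of step 2 and all of step 3 and value of joint carrier above 0.145 m and linear speed of each of plunger1, plunger2, plunger3, plunger4, cover below 0.02 m/s); the robot touches nothing.
It fails at once if the mug at the back of the bench is shifted by more than 3 cm (distance of mug from where it was at the start of the episode above 0.03 m).
It fails at once if the casing at the back of the bench is shifted by more than 3 cm (distance of casing from where it was at the start of the episode above 0.03 m).
It fails at once if the mallet at the back of the bench is shifted by more than 3 cm (distance of mallet from where it was at the start of the episode above 0.03 m).
Of plunger1, plunger2, plunger3, plunger4 only 2 to 4 are there at a start; the rules pass over those that are not, and their reading is None.
At some moment in a run one of cover may be knocked a few centimetres aside while the robot is not near it.
It also fails if it takes over 210 s, if anything falls off the work surface, if the arm or the gripper's body presses on something with over 40 N, if the wrist force passes 120 N, or if a joint passes its speed limit or range.

## Working session

There is one attempt and no reset: what is moved stays moved. The work goes in short steps, Python scripts to look and compute and a shell command to move; the robot and the scene stay as the last step left them, time stands still between calls to the robot, and variables do not carry over. Pictures are saved under pics/ and viewed, at most 14 in all, crops included, and the job is handed in when it is done.

```bash
ls; mkdir -p pics
cat > h.py <<'E'
import numpy as np, cv2
from workcell import sensors, imaging, workorder, env
def shot(name,fn=None):
    d=imaging.read_camera(name)
    np.savez('/tmp/%s.npz'%name,**{k:np.array(v) for k,v in d.items()})
    if fn: cv2.imwrite('pics/'+fn,d['color'])
    return d
def load(name): 
    z=np.load('/tmp/%s.npz'%name); return {k:z[k] for k in z}
def R(d):
    r=np.array(d['rotation'],float)
    if r.shape==(3,3): return r
    from scipy.spatial.transform import Rotation
    return Rotation.from_quat(np.r_[r[1:],r[0]]).as_matrix()
def rays(d,u,v):
    x=(np.asarray(u,float)-d['cx'])/d['fx']; y=(np.asarray(v,float)-d['cy'])/d['fy']
    a,b=x.copy(),y.copy()
    for _ in range(10):
        s=1+d['k1']*(a*a+b*b); a,b=x/s,y/s
    return np.stack([a,b,np.ones_like(a)],-1)
def cloud(d):
    v,u=np.mgrid[0:480,0:640]
    p=rays(d,u,v)*d['z_map'][...,None]
    w=p@R(d).T+d['xyz']; w[d['z_map']==0]=np.nan
    return w
def atz(d,u,v,z):
    r=rays(d,u,v)@R(d).T; return d['xyz']+r*((z-d['xyz'][2])/r[...,2])[...,None]
E
python3 - <<'E'
from h import *
for n in ('top','side','wrist'):
    d=shot(n,n+'0.png'); print(n,d['xyz'],R(d).round(3).tolist(),d['fx'],d['k1'])
s=sensors.get_state(); print(s,env.grip_point_offset)
E
```

```text
pics
top [ 0.54862989 -0.00406447  1.34262606] [[-0.02, -0.999, 0.051], [-1.0, 0.02, -0.013], [0.012, -0.051, -0.999]] 501.64828718864703 -0.14001474529749666
side [-0.13624185  0.74784299  0.91070127] [[-0.703, -0.427, 0.569], [-0.711, 0.417, -0.566], [0.005, -0.802, -0.597]] 584.8839715289062 0.006119874398726248
wrist [ 0.26266674 -0.51774245  0.37355191] [[0.324, -0.898, -0.297], [-0.946, -0.308, -0.101], [-0.001, 0.313, -0.95]] 332.2035077785032 -0.05442684248639929
{'clock': 0.15, 'joint_pos': array([-1.37960449e+00,  3.13831901e-01,  4.52685248e-02,  1.30358989e+00,
        1.55733701e-05,  1.43119751e+00]), 'qvel': array([ 0.00073206, -0.00374426,  0.00429409, -0.00045168,  0.00037588,
       -0.00017222]), 'tau': array([ 1.71110660e-03, -4.81065989e+01,  2.98814875e+01,  1.39081496e-02,
       -1.30120561e-04, -1.88645771e-05]), 'tcp_pos': array([ 0.18668105, -0.54346796,  0.23062312]), 'orientation': array([-6.78444764e-04,  9.86353118e-01,  1.64642236e-01, -9.71611618e-06]), 'wrist_force': array([ 0.00946722, -0.40930001, -0.33659224]), 'ft_torque': array([-0.01402188, -0.01878038, -0.0259618 ]), 'grip_force': 0.0, 'finger_gap': 0.085200752159518} 0.0187
```

View pics/top0.png

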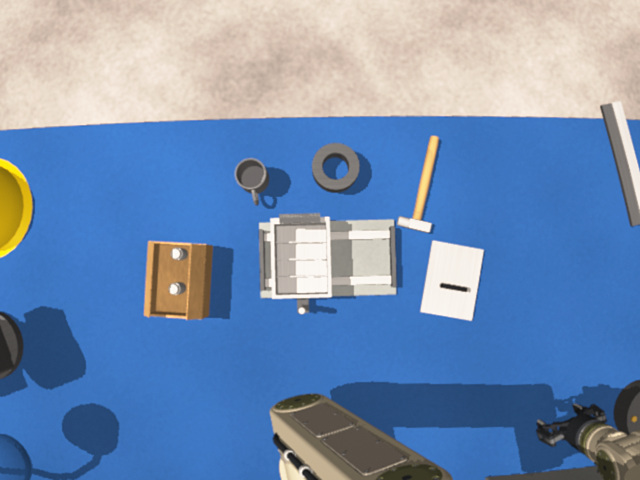

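View pics/side0.png

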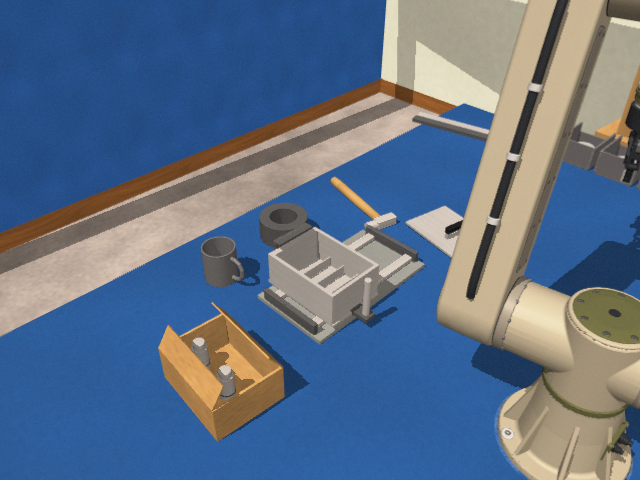

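The top view shows the carton at about (178,280) with two plungers at (177,254) and (176,289). The basket is at (300,258), its post at (302,310) and the cover handle at (455,287). The side view confirms half-open flaps and the basket near the loading end. Next I'll measure from the depth map.

Run:
```python
from h import *
d=load('top'); w=cloud(d); c=d['color'].astype(int)
def rect(m,lab):
    p=w[m][:,:2]*1000; (ce,sz,a)=cv2.minAreaRect(p.astype(np.float32)); print(lab,m.sum(),np.round(ce,1),np.round(sz,1),round(a,1),'z',np.nanpercentile(w[m][:,2],[5,50,95]).round(4))
U,V=np.meshgrid(np.arange(640),np.arange(480))
box=lambda a,b,e,f:(U>=a)&(U<=b)&(V>=e)&(V<=f)
z=w[...,2]
rect(box(415,490,235,325)&(c.min(2)>170)&(z>.004),'coverplate')
rect(box(415,490,235,325)&(z>.03),'handle')
rect(box(430,480,270,300)&(c.max(2)<70),'handle dark')
rect(box(260,350,205,300)&(z>.085)&(z<.5),'basket top')
for q in np.arange(.02,.13,.01): print(round(q,2),(box(260,340,205,300)&(z>q)&(z<q+.01)).sum(),end='; ')
print()
rect(box(290,312,302,318)&(z>.09),'post')
for n,b in (('p1',box(165,190,243,265)),('p2',box(165,190,278,298))):
    m=b&(c.min(2)>150); rect(m,n)
m=box(135,220,230,330)&(z>.02)&(z<.3); rect(m,'carton')
m=box(135,220,230,330)&(z>.075)&(z<.09); rect(m,'rim')
m=box(135,220,230,330)&(z>.11); rect(m&(U<178),'flapL'); rect(m&(U>178),'flapR')
i=np.concatenate([d['color'][185:335,130:330],d['color'][185:335,330:530]],1)
cv2.imwrite('pics/crop.png',cv2.resize(d['color'][195:335,130:330],None,fx=4,fy=4,interpolation=cv2.INTER_CUBIC))
```

```text
coverplate 3604 [ 494.9 -362.3] [145.6 194.2] 78.4 z [0.0081 0.0126 0.017 ]
handle 145 [ 478.9 -358. ] [68.8 13.9] 78.0 z [0.0394 0.0462 0.0513]
handle dark 72 [ 477.9 -357.7] [68.5  7.2] 77.4 z [0.0429 0.0466 0.0517]
basket top 1274 [567.6  38.6] [206.4 146.4] 0.4 z [0.0944 0.1058 0.1273]
0.02 2955; 0.03 684; 0.04 111; 0.05 204; 0.06 52; 0.07 55; 0.08 67; 0.09 78; 0.1 764; 0.11 30; 0.12 356; 
post 38 [434.9  37.4] [13.4 12.5] 5.5 z [0.1061 0.1249 0.1297]
p1 94 [592.2 350.8] [29.8 57.2] 51.7 z [0.0571 0.0731 0.0826]
p2 86 [489.2 365.8] [28.  23.3] 7.4 z [0.0594 0.0726 0.0775]
carton 2867 [512.7 359.8] [154.1 191.2] 86.3 z [0.0273 0.0894 0.1255]
rim 454 [512.7 359.8] [153.8 191.4] 86.4 z [0.0758 0.0839 0.0892]
flapL 235 [516.5 411.7] [ 14.8 183.4] 86.1 z [0.1119 0.1232 0.1287]
flapR 504 [508.9 304.6] [ 18.7 185.4] 85.4 z [0.111  0.1194 0.1277]
```

View pics/crop.png

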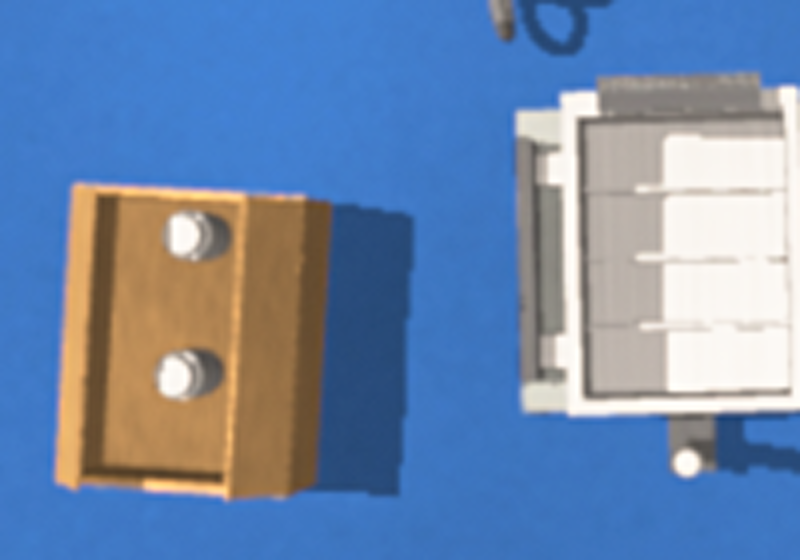

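The crop shows two plunger necks, at crop (184,234) and (175,376), which are full-image (176,253.5) and (173.8,289). The basket is open and empty with three partitions, and the post is at crop (687,463). I'll move out and turn the tool so its x points back at the robot.

```bash
cat > to.py <<'E'
import sys; from h import *
from scipy.spatial.transform import Rotation as Ro
def row(x,y,z,yaw):  # yaw: tool x heading offset from pi
    s=sensors.get_state(); q=s['orientation']; M=Ro.from_quat(np.r_[q[1:],q[0]]).as_matrix()
    a=np.arctan2(M[1,0],M[0,0]); t=-(np.pi+yaw-a); t=(t+np.pi)%(2*np.pi)-np.pi
    print('row',(M.T@(np.array([x,y,z])-s['tcp_pos'])*1000).round(1),'turn',round(t,3),'j6',s['joint_pos'][5].round(2),'clk',s['clock'])
if __name__=='__main__': row(*map(float,sys.argv[1:]))
E
python3 -m handwheel '[[328,-145,-20,-1.2,1],[328,-145,-20,-1.2,1],[328,-145,-20,-1.2,0],[328,-145,-20,-1.2,0],[328,-145,-20,-1.2,0],[328,-145,-20,-1.2,0],[328,-145,-20,-1.2,0],[328,-145,-20,-1.2,0]]'
python3 -m handwheel '[[0,0,0,-1.15,0],[0,0,0,-1.15,0],[0,0,0,-1.15,0],[0,0,0,-1.15,0],[0,0,0,-1.15,0],[0,0,0,-1.15,0],[0,0,0,-1.15,0],[0,0,0,-1.15,0]]'
python3 to.py 0.47 0.1 0.25 0
python3 - <<'E'
from h import *
d=load('top')
print(atz(d,[176,173.8],[253.5,289],.075),atz(d,[301.75],[310.6],.126))
# tips of flaps in carton frame
w=cloud(d); z=w[...,2]; U,V=np.meshgrid(np.arange(640),np.arange(480))
a=-.065; C=np.array([.5127,.3598]); 
m=(U>135)&(U<220)&(V>230)&(V<330)&(z>.09); p=w[m]; l=(p[:,:2]-C)@np.array([[np.cos(a),-np.sin(a)],[np.sin(a),np.cos(a)]])
for s in (1,-1):
    k=(l[:,1]*s>0)&(abs(l[:,0])<.08); P=np.c_[72.5-s*l[k,1]*1000,p[k,2]*1000-84]; P=P[P[:,1]>15]; print(s,k.sum(),np.median(np.arctan2(P[:,1],P[:,0])),P[P[:,1]>30].mean(0))
E
```

```text
clock: 0.95
tcp_pos: [0.4529, -0.2964, 0.2514]
orientation: [0.0, 0.717, 0.697, 0.001]
wrist_force: [-0.2, -0.6, 0.4]
finger_gap: 0.0004
grip_force: 0.0
clock: 1.75
tcp_pos: [0.4497, -0.3, 0.251]
orientation: [-0.0, 0.226, 0.974, 0.0]
wrist_force: [-0.0, 0.0, -0.3]
finger_gap: 0.0
grip_force: 0.0
row [157.8 368.2   1.1] turn -0.456 j6 -0.28 clk 1.75
[[0.5794695  0.35667711 0.075     ]
 [0.48921163 0.36340079 0.075     ]] [[0.43445581 0.03666571 0.126     ]]
1 343 1.0669513481166615 [22.80698619 39.20309425]
-1 865 1.084905000802098 [20.37480563 37.50599583]
```

```bash
python3 -m handwheel '[[158,368,0,-0.456,0],[158,368,0,-0.456,0],[158,368,0,-0.456,0],[158,368,0,-0.456,0],[158,368,0,-0.456,0],[158,368,0,-0.456,0],[158,368,0,-0.456,0],[158,368,0,-0.456,0]]' >/dev/null
python3 -m handwheel '[[0,0,0,0,0],[0,0,0,0,0]]'
python3 to.py 0.513 0.36 0.098 0
```

```text
clock: 2.75
tcp_pos: [0.4715, 0.1005, 0.251]
orientation: [-0.0, 0.001, 1.0, -0.0]
wrist_force: [-0.6, -0.1, -0.8]
finger_gap: 0.0
grip_force: 0.0
row [-41.2 259.6 152.8] turn -0.001 j6 0.04 clk 2.75
```

```bash
python3 -m handwheel '[[-41,260,0,0,0],[-41,260,0,0,0],[-41,260,0,0,0],[-41,260,0,0,0],[-41,260,0,0,0],[-41,260,0,0,0],[-41,260,60,0,0],[-41,260,110,0,0]]' >/dev/null
python3 -m handwheel '[[0,0,43,0,0],[0,0,43,0,0]]'
python3 -m handwheel '[[0,15,0,0,0],[0,30,0,0,0],[0,40,0,0,0],[0,50,0,0,0],[0,60,0,0,0],[0,70,0,0,0],[0,80,0,0,0],[0,80,0,0,0]]'
python3 -m handwheel '[[0,-30,0,0,0],[0,-80,0,0,0],[0,-95,0,0,0],[0,-110,0,0,0],[0,-120,0,0,0],[0,-130,0,0,0],[0,-140,0,0,0],[0,-150,0,0,0]]'
python3 -m handwheel '[[0,-10,0,0,0],[0,-10,0,0,0]]'
python3 -m handwheel '[[0,30,0,0,0],[0,80,0,0,0],[0,80,-100,0,1],[0,80,-152,0,1],[0,80,-152,0,1]]'
python3 - <<'E'
from h import *
shot('wrist','w1.png'); shot('top')
w=cloud(load('top')); z=w[...,2]
a=-.065; C=np.array([.5127,.3598]); 
m=(abs(w[...,0]-C[0])<.05)&(abs(w[...,1]-C[1])<.13)&(z>.03)&(z<.15); p=w[m]; l=(p[:,:2]-C)@np.array([[np.cos(a),-np.sin(a)],[np.sin(a),np.cos(a)]])
for s in (1,-1):
    k=(l[:,1]*s>.08); P=np.c_[72.5-s*l[k,1]*1000,p[k,2]*1000-84]; print(s,k.sum(),np.median(np.arctan2(P[:,1],P[:,0])),P.min(0),P.max(0))
E
```

```text
clock: 3.75
tcp_pos: [0.5103, 0.3543, 0.1013]
orientation: [-0.006, 0.004, 1.0, -0.003]
wrist_force: [-1.1, 0.8, 0.9]
finger_gap: -0.0003
grip_force: 0.0
clock: 4.55
tcp_pos: [0.5143, 0.4405, 0.108]
orientation: [-0.0, 0.002, 1.0, 0.0]
wrist_force: [-1.0, -0.4, -0.6]
finger_gap: -0.0001
grip_force: 0.0
clock: 5.35
tcp_pos: [0.5138, 0.2889, 0.1081]
orientation: [-0.0, 0.002, 1.0, 0.0]
wrist_force: [0.1, 1.9, -1.2]
finger_gap: 0.0002
grip_force: 0.5
clock: 5.55
tcp_pos: [0.5138, 0.2778, 0.1081]
orientation: [-0.0, 0.003, 1.0, -0.0]
wrist_force: [0.1, 0.5, -0.8]
finger_gap: -0.0
grip_force: 0.0
clock: 6.05
tcp_pos: [0.5136, 0.3595, 0.259]
orientation: [-0.001, 0.002, 1.0, -0.001]
wrist_force: [1.7, 0.9, 0.5]
finger_gap: 0.0433
grip_force: 0.0
1 79 2.1880961076771097 [-30.29477695   6.22653079] [-7.58196744 41.39656965]
-1 286 2.2072361433698156 [-31.70150581   7.8231451 ] [-7.56095472 42.99257757]
```

View pics/w1.png

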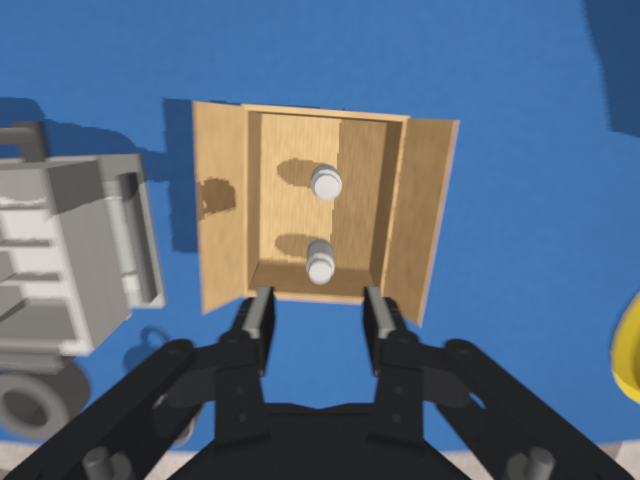

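The wrist view shows both flaps folded back and the two plunger tops at (326,186) and (320,268). Next I'll compute where to grasp them.

```bash
python3 - <<'E'
from h import *
d=load('wrist'); t=load('top'); w=cloud(t); z=w[...,2]
p=atz(d,[326,320],[186,268],.075); print(p)
for q in atz(t,[176,173.8],[253.5,289],.075):
    m=(np.hypot(w[...,0]-q[0],w[...,1]-q[1])<.02)&(z>.066)&(z<.085); print(m.sum(), w[m].mean(0))
E
python3 to.py 0.579 0.357 0.18 0
```

```text
[[0.48911399 0.36629213 0.075     ]
 [0.57739374 0.36012601 0.075     ]]
83 [0.57944814 0.35916501 0.07278636]
79 [0.49059326 0.36545237 0.07312193]
row [-60.9  -4.1  87.3] turn -0.004 j6 0.49 clk 6.15
```

```bash
python3 -m handwheel '[[-62,-2,0,0,1],[-62,-2,0,0,1],[-62,-2,40,0,1],[-62,-2,90,0,1],[-62,-2,130,0,1],[-62,-2,160,0,1],[-62,-2,160,0,1]]'
python3 to.py 0.5785 0.359 0.032 0
```

```text
clock: 6.85
tcp_pos: [0.5725, 0.3549, 0.0922]
orientation: [-0.005, 0.002, 1.0, -0.002]
wrist_force: [-1.3, -0.1, -0.5]
finger_gap: 0.0851
grip_force: 0.0
row [-6.6  4.5 60.1] turn -0.005 j6 0.44 clk 6.85
```

```bash
python3 -m handwheel '[[0,0,0,0,1],[0,0,0,0,1],[0,0,0,0,1]]'
python3 to.py 0.5785 0.359 0.032 0
```

```text
clock: 7.15
tcp_pos: [0.5778, 0.3575, 0.101]
orientation: [0.002, 0.002, 1.0, 0.001]
wrist_force: [0.4, 0.4, -0.0]
finger_gap: 0.085
grip_force: 0.0
row [-0.4  1.4 69. ] turn -0.005 j6 0.44 clk 7.15
```

```bash
python3 -m handwheel '[[0,2,35,0,1],[0,2,60,0,1],[0,2,69,0,1],[0,2,69,0,1],[0,2,69,0,1],[0,2,69,0,0.2],[0,2,69,0,0.2],[0,2,69,0,0.2]]' 40
python3 -m handwheel '[[0,0,0,0,0.2],[0,0,0,0,0.2],[0,0,-30,0,0.2],[0,0,-70,0,0.2],[0,0,-110,0,0.2],[0,0,-150,0,0.2],[0,0,-150,0,0.2],[0,0,-150,0,0.2]]'
python3 to.py 0.5825 0.038 0.18 0
```

```text
clock: 7.95
tcp_pos: [0.5767, 0.3589, 0.0301]
orientation: [0.001, 0.002, 1.0, 0.0]
wrist_force: [-0.5, 0.2, 0.1]
finger_gap: 0.044
grip_force: 0.0
clock: 8.75
tcp_pos: [0.5765, 0.3588, 0.1797]
orientation: [0.001, 0.002, 1.0, 0.0]
wrist_force: [-0.8, 0.0, -4.1]
finger_gap: 0.0308
grip_force: 40.6
row [  -7.5 -320.7   -0.4] turn -0.005 j6 0.44 clk 8.75
```

```bash
python3 -m handwheel '[[-7,-50,0,0,0.2],[-7,-100,0,0,0.2],[-7,-150,0,0,0.2],[-7,-200,0,0,0.2],[-7,-250,0,0,0.2],[-7,-290,0,0,0.2],[-7,-321,0,0,0.2],[-7,-321,0,0,0.2]]'
python3 -m handwheel '[[0,0,0,0,0.2],[0,0,0,0,0.2],[0,0,0,0,0.2]]'
python3 - <<'E'
from h import *
shot('wrist','w2.png')
E
python3 to.py 0.5825 0.038 0.055 0
```

```text
clock: 9.55
tcp_pos: [0.58, 0.0337, 0.1765]
orientation: [-0.002, 0.005, 1.0, -0.001]
wrist_force: [-0.2, 0.3, -3.2]
finger_gap: 0.031
grip_force: 41.0
clock: 9.85
tcp_pos: [0.5812, 0.039, 0.1785]
orientation: [-0.001, 0.001, 1.0, 0.0]
wrist_force: [-0.6, 1.1, -2.8]
finger_gap: 0.0307
grip_force: 41.0
row [ -1.3  -1.  123.7] turn -0.003 j6 -0.07 clk 9.9
```

View pics/w2.png

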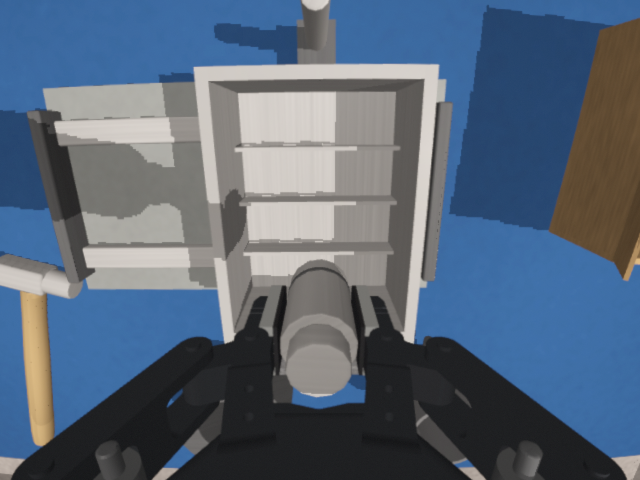

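The wrist view shows the plunger held. The partition tops are at v = 147, 200 and 248 around u = 318, and the near wall's outer corners are at (196,68) and (438,67).

Run:
```python
from h import *
d=load('wrist')
print(atz(d,[318,318,318],[147,200,248],.052)[:,:2], atz(d,[240,400,241,396,246,393],[148,147,201,199,249,247],.052)[:,:2])
print(atz(d,[196,438],[68,67],.105), atz(d,[315],[4],.126))
w=cloud(d); m=(abs(w[...,1]-.038)<.05); print([ (np.median(w[r,c,2]).round(4)) for r,c in ((120,280),(175,280),(225,280),(175,350),(72,300))])
```

```text
[[0.51576515 0.03834202]
 [0.55836275 0.03817722]
 [0.60064396 0.03801259]] [[ 0.51611385 -0.02338288]
 [ 0.51575954  0.10319109]
 [ 0.5588979  -0.02567794]
 [ 0.55765239  0.1027422 ]
 [ 0.60138453 -0.02454278]
 [ 0.59997542  0.10305073]]
[[ 0.46563281 -0.03459915  0.105     ]
 [ 0.46560782  0.11053568  0.105     ]] [[0.43904039 0.03718831 0.126     ]]
[np.float64(0.0285), np.float64(0.0292), np.float64(0.0291), np.float64(0.0278), np.float64(0.1067)]
```

```bash
python3 -m handwheel '[[-1,0,40,0,0.2],[-1,0,80,0,0.2],[-1,0,105,0,0.2],[-1,0,115,0,0.2],[-1,0,119,0,0.2],[-1,0,122,0,0.2],[-1,0,124,0,0.2],[-1,0,124,0,0.2]]'
python3 -m handwheel '[[0,0,0,0,0.2],[0,0,1,0,0.2],[0,0,2,0,0.2]]'
```

```text
clock: 10.7
tcp_pos: [0.5836, 0.0376, 0.0563]
orientation: [0.001, 0.002, 1.0, -0.0]
wrist_force: [-0.3, 0.1, -2.8]
finger_gap: 0.0311
grip_force: 40.9
clock: 11.0
tcp_pos: [0.583, 0.0375, 0.0536]
orientation: [0.0, 0.002, 1.0, -0.0]
wrist_force: [1.0, 0.5, -3.2]
finger_gap: 0.031
grip_force: 40.9
```

```bash
python3 -m handwheel '[[0,0,1,0,0.2],[0,0,1,0,0.2],[0,0,1,0,0.2]]'
python3 -m handwheel '[[0,0,1,0,0.2],[0,0,1,0,0.2],[0,0,1,0,0.2]]'
```

```text
clock: 11.3
tcp_pos: [0.5829, 0.0376, 0.053]
orientation: [0.0, 0.002, 1.0, -0.0]
wrist_force: [-1.8, -0.2, 3.5]
finger_gap: 0.031
grip_force: 41.6
clock: 11.6
tcp_pos: [0.5831, 0.0376, 0.0529]
orientation: [0.001, 0.002, 1.0, -0.0]
wrist_force: [-3.9, -0.2, 11.0]
finger_gap: 0.0306
grip_force: 42.4
```

```bash
python3 -m handwheel '[[0,0,-1,0,0.7],[0,0,-1,0,0.7],[0,0,-1,0,0.7],[0,0,-20,0,0.7],[0,0,-60,0,0.7],[0,0,-100,0,0.7],[0,0,-127,0,0.7],[0,0,-127,0,0.7]]'
python3 -m handwheel '[[45,50,0,0,1],[93,100,0,0,1],[93,150,0,0,1],[93,200,0,0,1],[93,250,0,0,1],[93,290,0,0,1],[93,328,0,0,1],[93,328,0,0,1]]' >/dev/null
python3 -m handwheel '[[0,0,40,0,1],[0,0,70,0,1],[0,0,70,0,1],[0,0,70,0,1],[0,0,70,0,1]]'
python3 to.py 0.4895 0.3655 0.03 0
```

```text
clock: 12.4
tcp_pos: [0.5855, 0.0375, 0.1828]
orientation: [0.004, 0.002, 1.0, -0.0]
wrist_force: [0.7, -0.2, 0.4]
finger_gap: 0.0598
grip_force: 0.0
clock: 13.7
tcp_pos: [0.4924, 0.3661, 0.1099]
orientation: [0.001, 0.003, 1.0, 0.0]
wrist_force: [-0.2, 0.2, 0.3]
finger_gap: 0.0854
grip_force: 0.0
row [ 3.  -0.7 79.8] turn -0.006 j6 0.51 clk 13.7
```

```bash
python3 -m handwheel '[[3,-1,40,0,1],[3,-1,70,0,1],[3,-1,80,0,1],[3,-1,80,0,1],[3,-1,80,0,1],[3,-1,80,0,0.2],[3,-1,80,0,0.2],[3,-1,80,0,0.2]]' 40
python3 -m handwheel '[[0,0,0,0,0.2],[0,0,0,0,0.2],[0,0,-30,0,0.2],[0,0,-70,0,0.2],[0,0,-110,0,0.2],[0,0,-150,0,0.2],[0,0,-150,0,0.2],[0,0,-150,0,0.2]]'
python3 to.py 0.538 0.0385 0.18 0
```

```text
clock: 14.5
tcp_pos: [0.4887, 0.3654, 0.029]
orientation: [0.001, 0.002, 1.0, 0.0]
wrist_force: [0.3, 0.0, 0.8]
finger_gap: 0.0441
grip_force: 0.0
clock: 15.3
tcp_pos: [0.4884, 0.3652, 0.1784]
orientation: [0.0, 0.002, 1.0, 0.0]
wrist_force: [-0.6, 0.3, -3.3]
finger_gap: 0.0307
grip_force: 40.6
row [ -51.1 -326.4   -1.6] turn -0.005 j6 0.52 clk 15.3
```

```bash
python3 -m handwheel '[[-10,-50,0,0,0.2],[-20,-100,0,0,0.2],[-30,-150,0,0,0.2],[-50,-200,0,0,0.2],[-51,-250,0,0,0.2],[-51,-290,0,0,0.2],[-51,-326,0,0,0.2],[-51,-326,0,0,0.2]]'
python3 -m handwheel '[[0,0,0,0,0.2],[0,0,0,0,0.2],[0,0,0,0,0.2]]'
python3 to.py 0.538 0.0385 0.056 0
```

```text
clock: 16.1
tcp_pos: [0.536, 0.0347, 0.1754]
orientation: [-0.003, 0.005, 1.0, -0.001]
wrist_force: [0.9, 0.8, -3.1]
finger_gap: 0.0309
grip_force: 41.1
clock: 16.4
tcp_pos: [0.5371, 0.0401, 0.1774]
orientation: [-0.001, 0.001, 1.0, 0.0]
wrist_force: [-0.2, 0.6, -3.0]
finger_gap: 0.0311
grip_force: 41.1
row [ -1.1  -1.6 121.4] turn -0.003 j6 -0.07 clk 16.4
```

```bash
python3 -m handwheel '[[-1,-1,40,0,0.2],[-1,-1,80,0,0.2],[-1,-1,105,0,0.2],[-1,-1,115,0,0.2],[-1,-1,119,0,0.2],[-1,-1,121,0,0.2],[-1,-1,121,0,0.2],[-1,-1,121,0,0.2]]'
python3 -m handwheel '[[0,0,1,0,0.2],[0,0,2,0,0.2],[0,0,3,0,0.2],[0,0,4,0,0.2],[0,0,4,0,0.2]]'
python3 -m handwheel '[[0,0,1,0,0.2],[0,0,1,0,0.2]]'
```

```text
clock: 17.2
tcp_pos: [0.5398, 0.0379, 0.0586]
orientation: [0.001, 0.002, 1.0, -0.0]
wrist_force: [-0.5, 0.7, -2.7]
finger_gap: 0.0312
grip_force: 41.1
clock: 17.7
tcp_pos: [0.5385, 0.0378, 0.0531]
orientation: [-0.0, 0.002, 1.0, -0.0]
wrist_force: [0.3, 0.3, -2.9]
finger_gap: 0.0311
grip_force: 41.1
clock: 17.9
tcp_pos: [0.5386, 0.0379, 0.0521]
orientation: [-0.0, 0.002, 1.0, -0.0]
wrist_force: [-0.2, 0.2, -2.9]
finger_gap: 0.0309
grip_force: 41.1
```

```bash
python3 -m handwheel '[[0,0,1,0,0.2],[0,0,1,0,0.2],[0,0,1,0,0.2]]' | grep -E 'tcp|wrist'
python3 -m handwheel '[[0,0,0,0,0.7],[0,0,0,0,0.7],[0,0,0,0,0.7],[0,0,-20,0,0.7],[0,0,-60,0,0.7],[0,0,-100,0,0.7],[0,0,-127,0,0.7],[0,0,-127,0,0.7]]' | grep -E 'tcp|wrist'
python3 -m handwheel '[[20,-50,-40,0.1,0.7],[40,-100,-40,0.2,0.7],[50,-150,-40,0.2,0.7],[60,-200,-40,0.2,1],[60,-250,-40,0.2,1],[60,-300,-40,0.2,1],[60,-350,-40,0.2,1],[60,-395,-40,0.2,1]]' >/dev/null
python3 -m handwheel '[[0,0,0,0,1],[0,0,0,0,1],[0,0,0,0,1]]'
python3 - <<'E'
from h import *
shot('wrist','w3.png'); shot('top','t3.png')
s=sensors.get_state(); print(s['tcp_pos'])
d=load('top');w=cloud(d);z=w[...,2];U,V=np.meshgrid(np.arange(640),np.arange(480))
m=(U>255)&(U<340)&(V>215)&(V<300)&(z>.085)&(z<.102); print(m.sum())
E
```

```text
tcp_pos: [0.5388, 0.0379, 0.0519]
wrist_force: [-2.8, -0.1, 4.2]
tcp_pos: [0.5416, 0.0377, 0.1828]
wrist_force: [0.4, -1.0, 0.2]
clock: 20.1
tcp_pos: [0.4765, -0.3412, 0.2175]
orientation: [-0.001, 0.102, 0.995, 0.001]
wrist_force: [0.2, 0.3, -0.3]
finger_gap: 0.0853
grip_force: 0.0
[ 0.47696927 -0.34073639  0.21820874]
354
```

View pics/w3.png

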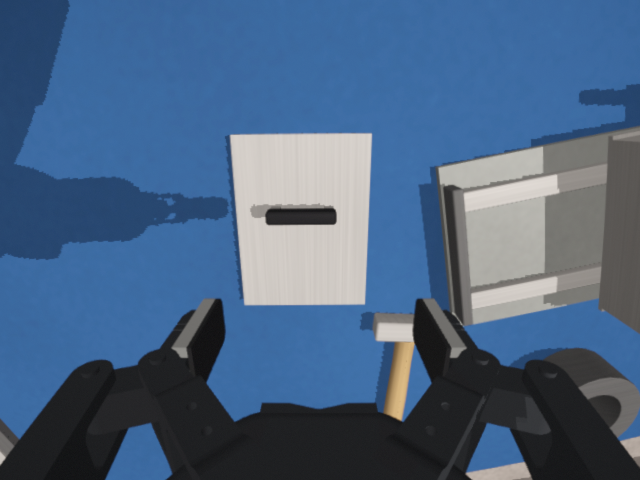

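View pics/t3.png

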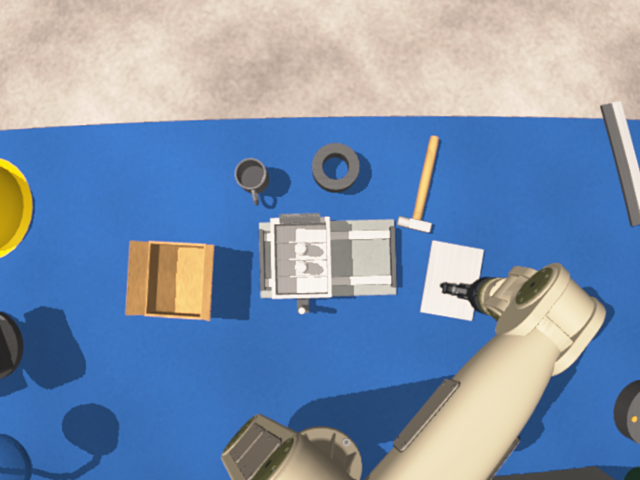

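The wrist view shows the cover square to the tool. The handle runs from (266,217) to (336,216), and the plate corners are at (231,134), (372,133), (366,304) and (246,304). The top view shows the carton empty with its flaps back and both plungers in the basket. The cover has not moved.

```bash
python3 - <<'E'
from h import *
d=load('wrist')
c=atz(d,[231,372,366,246],[134,133,304,304],.014)[:,:2]; print(c,c.mean(0))
print('yaw',[np.arctan2(*(-(b-a)[::-1]*[-1,1])) for a,b in ((c[0],c[1]),(c[3],c[2]))], np.arctan2((c[3]-c[0])[1],(c[3]-c[0])[0]))
print('handle', atz(d,[266,336,301],[216.5,216,210],.048), atz(d,[266,336,301],[223,223,222],.030))
w=cloud(d); m=(w[...,2]>.03)&(w[...,2]<.06)&(np.hypot(w[...,0]-.479,w[...,1]+.358)<.05); p=w[m]; print(p.mean(0), cv2.minAreaRect((p[:,:2]*1000).astype(np.float32)))
E
python3 to.py 0.479 -0.358 0.10 -0.205
```

```text
[[ 0.38614566 -0.41256636]
 [ 0.41425407 -0.27366001]
 [ 0.60447614 -0.31056202]
 [ 0.5756001  -0.44977509]] [ 0.49511899 -0.36164087]
yaw [np.float64(1.770455336377913), np.float64(1.7753194412743873)] -0.19393098211117538
handle [[ 0.46886985 -0.39211046  0.048     ]
 [ 0.48228321 -0.3252807   0.048     ]
 [ 0.46949755 -0.3572951   0.048     ]] [[ 0.4797516  -0.39770278  0.03      ]
 [ 0.49454598 -0.32667948  0.03      ]
 [ 0.4861122  -0.36192964  0.03      ]]
[ 0.47578022 -0.35894815  0.04647364] ((476.93212890625, -359.66192626953125), (69.94769287109375, 13.969671249389648), 78.1311264038086)
row [ -5.5 -16.5 118.2] turn 0.002 j6 -0.55 clk 20.2
```

```bash
python3 -m handwheel '[[-4,-17,40,0,1],[-4,-17,80,0,1],[-4,-17,120,0,1],[-4,-17,150,0,1],[-4,-17,170,0,1],[-4,-17,170,0,1],[-4,-17,170,0,1]]'
python3 to.py 0.478 -0.3582 0.018 -0.2
```

```text
clock: 20.9
tcp_pos: [0.4777, -0.3588, 0.0489]
orientation: [0.0, 0.101, 0.995, -0.0]
wrist_force: [-0.1, -0.7, 0.5]
finger_gap: 0.0854
grip_force: 0.0
row [-0.1  0.6 30.9] turn -0.003 j6 -0.58 clk 20.9
```

```bash
python3 -m handwheel '[[0,0,15,0,1],[0,0,24,0,1],[0,0,28,0,1],[0,0,30,0,1],[0,0,30,0,1],[0,0,30,0,0.7],[0,0,30,0,0.7],[0,0,30,0,0.7]]' 20
python3 -m handwheel '[[0,0,0,0,0.7],[0,0,-15,0,0.7],[0,0,-40,0,0.7],[0,0,-70,0,0.7],[0,0,-100,0,0.7],[0,0,-130,0,0.7],[0,0,-150,0,0.7],[0,0,-150,0,0.7]]'
python3 - <<'E'
from h import *
shot('side','s4.png')
E
```

```text
clock: 21.7
tcp_pos: [0.4777, -0.36, 0.019]
orientation: [0.0, 0.102, 0.995, -0.0]
wrist_force: [-0.9, 0.7, 4.1]
finger_gap: 0.0696
grip_force: 24.4
clock: 22.5
tcp_pos: [0.4784, -0.3609, 0.1708]
orientation: [0.002, 0.102, 0.995, -0.002]
wrist_force: [0.7, -0.7, -2.7]
finger_gap: 0.0699
grip_force: 25.3
```

View pics/s4.png

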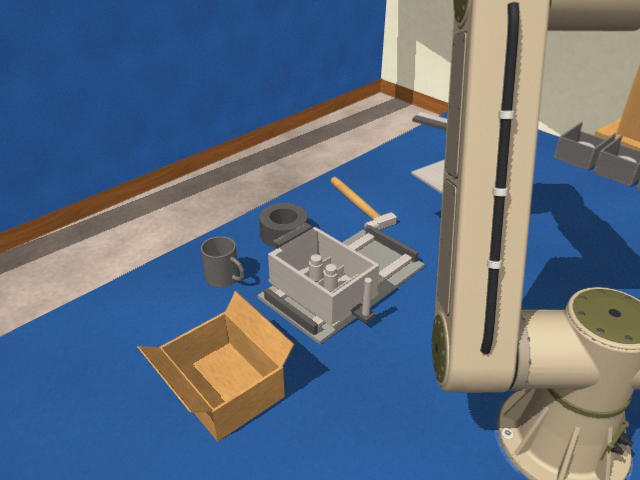

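The cover is hidden behind the arm in this view, but both plungers stand and the flaps are open. I'll get the tilt from a plane fit to the wrist depth.

```bash
cat > cov.py <<'E'
from h import *
def cov(fn=None):
    d=shot('wrist',fn); w=cloud(d); c=d['color'].astype(int); s=sensors.get_state(); t=s['tcp_pos']
    m=(c.min(2)>120)&(c.max(2)-c.min(2)<40)&(np.hypot(w[...,0]-t[0],w[...,1]-t[1])<.12)&(w[...,2]>t[2]-.09)&(w[...,2]<t[2]+.1)
    p=w[m]
    for _ in range(4):
        k=np.linalg.lstsq(np.c_[p[:,:2]-t[:2],np.ones(len(p))],p[:,2],rcond=None)[0]
        r=abs(np.c_[p[:,:2]-t[:2],np.ones(len(p))]@k-p[:,2]); p=p[r<max(.003,np.percentile(r,80)*.7)]
    print('tcp',t,'plane dz/dx,dz/dy',k[:2].round(4),'plate z at tcp - tcp z',(k[2]-t[2]).round(4),len(p))
    print('xy range',cv2.minAreaRect((p[:,:2]*1000).astype(np.float32)))
if __name__=='__main__':
    import sys; cov(sys.argv[1] if len(sys.argv)>1 else None)
E
python3 -m handwheel '[[0,0,0,0,0.7],[0,0,0,0,0.7],[0,0,0,0,0.7]]' | grep tcp
python3 cov.py w5.png
```

```text
tcp_pos: [0.4766, -0.3591, 0.1665]
tcp [ 0.4767884  -0.3592138   0.16687081] plane dz/dx,dz/dy [-0.0051  0.0032] plate z at tcp - tcp z -0.0049 61654
xy range ((475.97943115234375, -359.6591796875), (143.20306396484375, 158.2965850830078), 78.42738342285156)
```

View pics/w5.png

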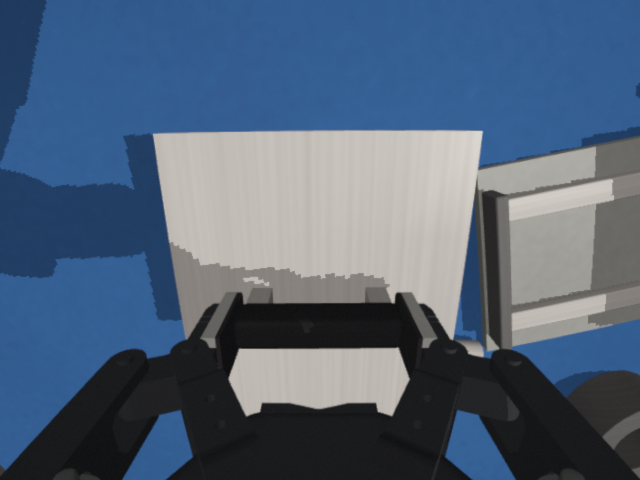

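At 20 N the cover stays flat: the plate spans (154,133) to (482,131) and the handle is gripped at its ends. I'll tilt it by resting its rear on the post top and lowering the handle.

```bash
python3 to.py 0.489 0.0385 0.165 0.007
```

```text
row [ 68.9 391.9   2.5] turn -0.212 j6 -0.58 clk 22.9
```

```bash
python3 -m handwheel '[[5,30,0,-0.02,0.7],[12,70,0,-0.05,0.7],[20,115,0,-0.1,0.7],[28,160,0,-0.15,0.7],[36,205,0,-0.2,0.7],[44,250,0,-0.212,0.7],[52,295,0,-0.212,0.7],[60,340,0,-0.212,0.7]]' >/dev/null
python3 -m handwheel '[[0,0,0,0,0.7],[0,0,0,0,0.7],[0,0,0,0,0.7]]' | grep tcp
python3 to.py 0.489 0.0385 0.165 0.007; python3 cov.py
```

```text
tcp_pos: [0.4878, -0.0152, 0.1681]
row [-1.5 53.7  3.1] turn -0.0 j6 -0.2 clk 24.0
tcp [ 0.48785155 -0.01565116  0.1681422 ] plane dz/dx,dz/dy [-0.0031 -0.0011] plate z at tcp - tcp z -0.0045 60560
xy range ((487.79046630859375, -15.465133666992188), (158.94644165039062, 143.17083740234375), 0.7947758436203003)
```

```bash
python3 -m handwheel '[[-1,25,0,0.005,0.7],[-1,54,0,0.005,0.7],[-1,54,0,0.005,0.7],[-1,54,10,0.005,0.7],[-1,54,20,0.005,0.7],[-1,54,26,0.005,0.7],[-1,54,26,0.005,0.7],[-1,54,26,0.005,0.7]]'
python3 -m handwheel '[[0,0,2,0,0.7],[0,0,4,0,0.7],[0,0,5,0,0.7],[0,0,5,0,0.7]]'
```

```text
clock: 24.85
tcp_pos: [0.4881, 0.0388, 0.1419]
orientation: [-0.0, -0.001, 1.0, -0.0]
wrist_force: [0.2, -0.7, -3.1]
finger_gap: 0.0696
grip_force: 26.1
clock: 25.25
tcp_pos: [0.4886, 0.0394, 0.1376]
orientation: [0.0, -0.001, 1.0, -0.0]
wrist_force: [-0.6, 0.1, -1.2]
finger_gap: 0.0693
grip_force: 26.4
```

Contact is just starting (-1.2 N against -3.1 N). I'll press down a further 6 mm.

```bash
python3 -m handwheel '[[0,0,1,0,0.7],[0,0,2,0,0.7],[0,0,3,0,0.7],[0,0,3,0,0.7]]'|grep -E 'tcp|wrist'
python3 -m handwheel '[[0,0,1,0,0.7],[0,0,2,0,0.7],[0,0,3,0,0.7],[0,0,3,0,0.7]]'|grep -E 'tcp|wrist'; python3 cov.py
```

```text
tcp_pos: [0.49, 0.0393, 0.1351]
wrist_force: [3.9, -0.9, 2.3]
tcp_pos: [0.4889, 0.0393, 0.1315]
wrist_force: [4.8, -0.9, 3.4]
tcp [0.48894687 0.03929243 0.13152953] plane dz/dx,dz/dy [-0.1317 -0.001 ] plate z at tcp - tcp z -0.0046 65246
xy range ((493.6414489746094, 39.06496810913086), (174.0299835205078, 143.44544982910156), 0.34180355072021484)
```

The cover is tilted 0.131 rad, front down. Now I'll lift it, move it forward, and lower it so the lip sits just short of the slot.

```bash
python3 -m handwheel '[[0,0,-8,0,0.7],[0,0,-18,0,0.7],[-15,0,-20,0,0.7],[-30,0,-20,0,0.7],[-44,0,-20,0,0.7],[-44,0,-20,0,0.7],[-44,0,-20,0,0.7]]'|grep -E 'tcp|wrist'
python3 cov.py; python3 to.py 0.533 0.0385 0.1338 0.007
```

```text
tcp_pos: [0.5308, 0.0396, 0.1506]
wrist_force: [-0.4, -0.6, -3.9]
tcp [0.53065802 0.03962524 0.15070762] plane dz/dx,dz/dy [-0.1253 -0.0005] plate z at tcp - tcp z -0.0046 64035
xy range ((534.8564453125, 39.13863754272461), (172.2884521484375, 143.39356994628906), 0.41409122943878174)
row [-2.4 -1.1 16.9] turn -0.005 j6 -0.08 clk 26.85
```

```bash
python3 -m handwheel '[[0,-1,6,0,0.7],[0,-1,12,0,0.7],[0,-1,17,0,0.7],[0,-1,17,0,0.7],[0,-1,17,0,0.7]]'|grep -E 'tcp|wrist'
python3 - <<'E'
from h import *
d=shot('side'); cv2.imwrite('pics/s6.png',cv2.resize(d['color'][190:340,250:450],None,fx=4,fy=4,interpolation=cv2.INTER_CUBIC))
E
```

```text
tcp_pos: [0.5321, 0.0385, 0.134]
wrist_force: [-0.3, -0.4, -2.5]
```

View pics/s6.png

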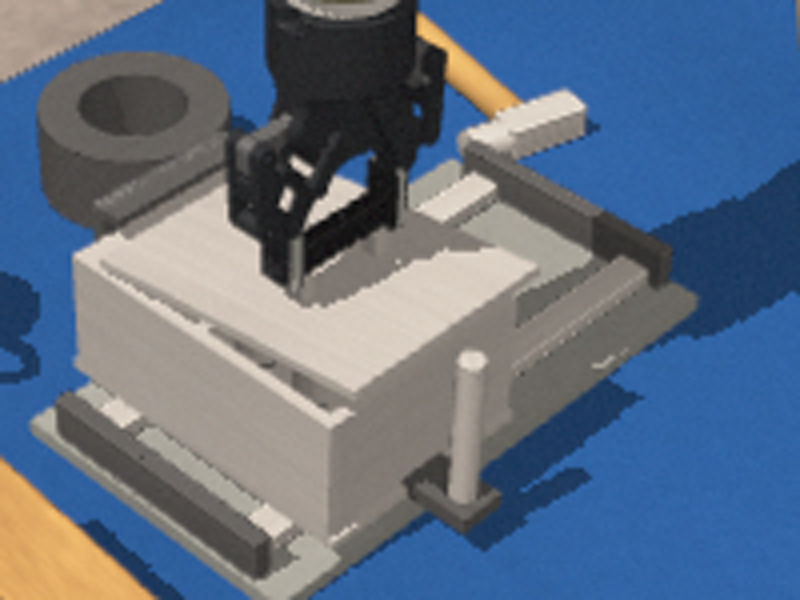

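The side crop shows the cover tilted, front edge just short of the ledge (about 100,240) and rear edge over the near wall (about 355,390). Now I'll slide it forward in small steps.

```bash
python3 -m handwheel '[[-4,0,0,0,0.7],[-8,0,0,0,0.7],[-12,0,0,0,0.7],[-12,0,0,0,0.7]]'|grep -E 'tcp|wrist'
python3 -m handwheel '[[-2,0,0,0,0.7],[-4,0,0,0,0.7],[-4,0,0,0,0.7]]'|grep -E 'tcp|wrist'
python3 cov.py
```

```text
tcp_pos: [0.5453, 0.0384, 0.1344]
wrist_force: [-0.5, 0.8, -3.6]
tcp_pos: [0.5487, 0.0385, 0.1343]
wrist_force: [-0.0, 0.3, -3.2]
tcp [0.54843324 0.03850833 0.1342468 ] plane dz/dx,dz/dy [-0.1216 -0.0008] plate z at tcp - tcp z -0.0045 62600
xy range ((552.734375, 38.170589447021484), (172.49551391601562, 143.07838439941406), 0.3736986517906189)
```

```bash
python3 -m handwheel '[[0,0,2,0,0.7],[1,0,4,0,0.7],[2,0,7,0,0.7],[2,0,7,0,0.7]]'|grep -E 'tcp|wrist'
python3 -m handwheel '[[1,0,2,0,0.7],[1,0,4,0,0.7],[2,0,6,0,0.7],[2,0,6,0,0.7]]'|grep -E 'tcp|wrist'
python3 cov.py
```

```text
tcp_pos: [0.5461, 0.0385, 0.1271]
wrist_force: [-0.8, 0.9, -0.6]
tcp_pos: [0.5444, 0.0385, 0.121]
wrist_force: [-0.3, 0.5, -0.3]
tcp [0.54442145 0.03851027 0.12117006] plane dz/dx,dz/dy [-0.0362 -0.0004] plate z at tcp - tcp z -0.0045 62513
xy range ((545.6004638671875, 37.77593231201172), (162.82650756835938, 143.23239135742188), 0.23559392988681793)
```

Swinging down cleanly. I'll lower it the rest of the way.

```bash
python3 -m handwheel '[[0,0,2,0,0.7],[0,0,3,0,0.7],[0,0,4,0,0.7],[0,0,4,0,0.7]]'|grep -E 'tcp|wrist'
python3 -m handwheel '[[0,0,1,0,0.7],[0,0,1,0,0.7],[0,0,1,0,0.7]]'|grep -E 'tcp|wrist'
python3 cov.py
```

```text
tcp_pos: [0.5441, 0.0385, 0.117]
wrist_force: [-1.6, 0.3, -0.9]
tcp_pos: [0.5443, 0.0385, 0.1168]
wrist_force: [-4.4, -0.3, 5.3]
tcp [0.54425387 0.0384757  0.11680136] plane dz/dx,dz/dy [ 0.0019 -0.0013] plate z at tcp - tcp z -0.0043 58428
xy range ((543.7925415039062, 37.995826721191406), (157.0968780517578, 143.38253784179688), 0.2987438142299652)
```

```bash
python3 -m handwheel '[[0,0,-1,0,0.85],[0,0,-1,0,1],[0,0,-1,0,1],[0,0,-1,0,1],[0,0,-30,0,1],[0,0,-70,0,1],[0,0,-105,0,1],[0,0,-105,0,1]]'|grep -E 'tcp|wrist'
python3 -m handwheel '[[45,20,0,0,0],[90,45,0,0,0],[110,45,0,0,0],[110,45,0,0,0],[110,45,0,0,0]]'|grep -E 'tcp|wrist'
python3 to.py 0.434 0.08 0.085 0.007
python3 - <<'E'
from h import *
d=shot('wrist'); s=shot('side'); cv2.imwrite('pics/ws.png',np.hstack([cv2.resize(d['color'],(400,300)),cv2.resize(s['color'][190:340,250:450],(400,300))]))
E
```

```text
tcp_pos: [0.5473, 0.0383, 0.2266]
wrist_force: [0.5, 0.4, 0.4]
tcp_pos: [0.4347, 0.0833, 0.2212]
wrist_force: [0.4, -0.1, -0.3]
row [  0.8  -3.3 136.2] turn -0.005 j6 0.01 clk 31.05
```

View pics/ws.png

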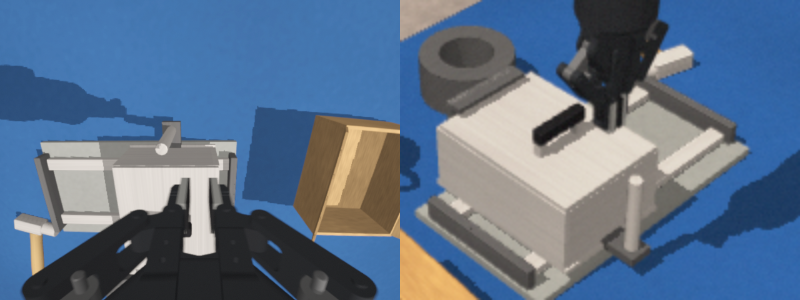

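The left view shows the post at about (162,148). The right view shows the cover flat with its front under the ledge. I'll lower the closed fingers on the post's +y side and push.

```bash
python3 -m handwheel '[[1,-3,40,0,0],[1,-3,80,0,0],[1,-3,115,0,0],[1,-3,136,0,0],[1,-3,136,0,0],[1,-3,136,0,0]]'|grep -E 'tcp|wrist'
python3 -m handwheel '[[0,-6,0,0,0],[0,-12,0,0,0],[0,-18,0,0,0],[0,-24,0,0,0],[0,-30,0,0,0],[0,-38,0,0,0],[0,-46,0,0,0],[0,-54,0,0,0]]'|grep -E 'tcp|wrist'
python3 -m handwheel '[[0,-8,0,0,0],[0,-16,0,0,0],[0,-24,0,0,0],[0,-32,0,0,0],[0,-40,0,0,0],[0,-48,0,0,0],[0,-56,0,0,0],[0,-64,0,0,0]]'|grep -E 'tcp|wrist'
```

```text
tcp_pos: [0.434, 0.0799, 0.0853]
wrist_force: [0.3, -0.3, -0.1]
tcp_pos: [0.4346, 0.0257, 0.0862]
wrist_force: [1.6, 4.1, 6.5]
tcp_pos: [0.4349, -0.0385, 0.0863]
wrist_force: [1.5, 3.8, 5.4]
```

```bash
python3 -m handwheel '[[0,-6,0,0,0],[0,-12,0,0,0],[0,-17,0,0,0],[0,-20,0,0,0],[0,-20,0,0,0]]'|grep -E 'tcp|wrist'
python3 -m handwheel '[[0,-4,0,0,0],[0,-8,0,0,0],[0,-12,0,0,0],[0,-12,0,0,0]]'|grep -E 'tcp|wrist'
```

```text
tcp_pos: [0.435, -0.0591, 0.0862]
wrist_force: [2.2, 0.3, 4.9]
tcp_pos: [0.435, -0.071, 0.0862]
wrist_force: [2.3, -0.3, 4.1]
```

```bash
python3 -m handwheel '[[0,-3,0,0,0],[0,-6,0,0,0],[0,-9,0,0,0],[0,-9,0,0,0]]'|grep -E 'tcp|wrist'
```

```text
tcp_pos: [0.435, -0.0792, 0.0862]
wrist_force: [3.5, 3.1, 5.8]
```

```bash
python3 -m handwheel '[[0,-2,0,0,0],[0,-4,0,0,0],[0,-4,0,0,0]]'|grep -E 'tcp|wrist'
python3 -m handwheel '[[0,-2,0,0,0],[0,-4,0,0,0],[0,-4,0,0,0]]'|grep -E 'tcp|wrist'
```

```text
tcp_pos: [0.435, -0.0797, 0.0862]
wrist_force: [5.8, 17.4, 9.0]
tcp_pos: [0.4348, -0.0802, 0.0863]
wrist_force: [6.1, 30.8, 14.1]
```

```bash
python3 -m handwheel '[[0,4,0,0,0],[0,10,0,0,0],[0,35,0,0,0],[0,50,0,0,0],[0,50,-50,0,0],[0,50,-100,0,0],[0,100,-140,0,0],[40,150,-140,0,0]]'|grep -E 'tcp|wrist'
python3 -m handwheel '[[0,50,0,0,0],[0,100,0,0,0],[0,150,0,0,0],[0,150,0,0,0],[0,150,0,0,0]]'|grep -E 'tcp|wrist'
python3 - <<'E'
from h import *
t=shot('top'); s=shot('side')
cv2.imwrite('pics/f.png',np.hstack([cv2.resize(t['color'][190:340,200:430],(400,261)),cv2.resize(s['color'][170:320,270:500],(400,261))]))
w=cloud(t); z=w[...,2]; c=t['color']
m=(abs(w[...,0]-.555)<.1)&(abs(w[...,1]+.105)<.08)&(z>.1)&(z<.12); p=w[m]
k=np.linalg.lstsq(np.c_[p[:,:2],np.ones(len(p))],p[:,2],rcond=None)[0]; print(k,p[:,2].mean(),cv2.minAreaRect((p[:,:2]*1000).astype(np.float32)))
a=-.065; C=np.array([.5127,.3598]); 
m=(abs(w[...,0]-C[0])<.05)&(abs(w[...,1]-C[1])<.13)&(z>.03)&(z<.15); p=w[m]; l=(p[:,:2]-C)@np.array([[np.cos(a),-np.sin(a)],[np.sin(a),np.cos(a)]])
for q in (1,-1):
    k=(l[:,1]*q>.08); P=np.c_[72.5-q*l[k,1]*1000,p[k,2]*1000-84]; print(q,k.sum(),np.median(np.arctan2(P[:,1],P[:,0])))
E
```

```text
tcp_pos: [0.4102, 0.0428, 0.2262]
wrist_force: [0.5, 1.9, -0.6]
tcp_pos: [0.4048, 0.1942, 0.2217]
wrist_force: [0.5, -0.4, -0.2]
[-0.0006044  -0.00019593  0.11084137] 0.11052371856356667 ((559.9085083007812, -104.6465835571289), (189.4308624267578, 146.84622192382812), 0.33599719405174255)
1 618 2.4629014922494212
-1 287 2.2078751563488264
```

View pics/f.png

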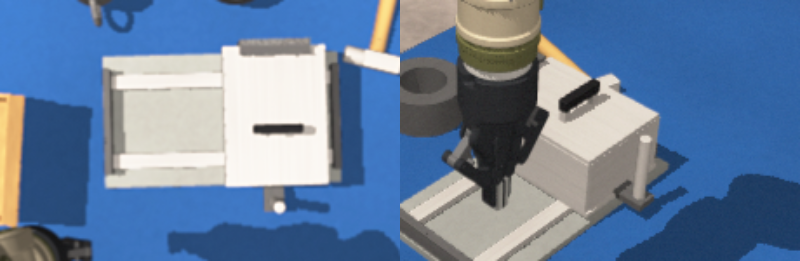

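The cover is flat under the ledge, the basket is against the end stop, and the flaps are at about 2.46 and 2.21 rad. I'm handing it in.

```bash
python3 -c "
from workcell import workorder; print(workorder.hand_in())"
```

```text
the job is handed in; nothing more can be done
None
```

The job is handed in and no verdict came back. My last checks showed both flaps back past 2.2 rad, the cover flat with its lip under the ledge, and the basket hard against the end stop. The two plungers, the only ones in the carton, stood upright in the basket before the cover went on.

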